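Peel a fresh paint-tray liner off the sticky stack

ROBOT

A 6-joint arm with a two-finger parallel gripper is mounted at the origin on a cart in front of the work surface, level with it; the furniture and walls round the work are solid. World frame = base frame: x ahead of the robot, y to its left, z up, the work surface at z = 0. Lengths are in m, angles in rad, forces in N, time in s.
With the tool pointing down it reaches from about 0.3 to 0.75 m from the base axis. Payload 8.5 kg.
Tool frame: the origin (TCP) lies between the finger pads; the fingertips stand 19 mm ahead of it and the grasp point (between the pads) is the TCP; z points along the fingers, y is the line along which they close (so a half turn about z gives the same grasp; the last joint's range is limited). The gripper opens to 85 mm and grips with 20 to 120 N. Pads are 22 mm wide; open, the fingers measure 114 mm over their backs; the gripper's body (76 mm by 85 mm) begins 54 mm behind the grasp point. The pads swing forward as they close: fully open they stand 13 mm farther back than shut.
Start: joints at [-1.474, 0.381, 1.297, -0, 1.464, -0.215], TCP at [0.169, -0.523, 0.25] pointing down, gripper open.
Joint ranges: [-3.11, 3.11], [-0.89, 2.33], [0.22, 2.48], [-1.42, 4.56], [0.17, 2.85], [-2.88, 2.88]. Speed limits (rad/s): [2.39, 2.39, 3.14, 3.14, 3.14, 3.14].

INTERFACE

Orientations are given as [roll, pitch, yaw] about the fixed x, y, z axes, in that order (R = Rz(yaw) Ry(pitch) Rx(roll)).
In Python, from cell import * gives the robot as it stands.
- The arm moves only by the tool send_rows, never from a script. Its argument "motion" is a list of rows, each a list of 7 numbers: the shift along the tool's x, y, z in m, then the turn, a rotation vector about the tool's x, y, z in rad, then the finger opening in m, from 0 to 0.0854. A call has 1 to 12 rows; each row is the pose to reach, as a shift and turn from the pose commanded when the call began, along the tool's axes at that moment; what a row does not reach only later rows make up. A row lasts 1/12 s, in which the tool goes at most 41.7 mm and 7.16 degrees, less where a joint would pass 70% of its speed; a pose out of reach is approached as far as the arm can. A call with a gripper value outside its range is refused whole. The fingers move at their own pace and stop on an object; "grip_force" is the grip in N (left out, the last holds). Time passes only in rows, so rows that repeat a pose let the fingers close. It gives the time, the measured TCP pose, the force, the opening and the grip force at its end, in the units of the state.
- get_obs(): the state, without advancing time (a new reading comes with each control period).
- grab_frame(name): name is "scene" or "side" or "wrist"; returns a dict with "img" (384x512x3 uint8, blue, green, red), "fx", "fy", "cx", "cy" (pixels), "k1" (the pictures are not rectified: a ray, as slopes to the right and down, at radius r is drawn at 1 + k1 r^2 times it, then the intrinsics apply), "view" (4x4, takes a point from world to camera coordinates). Camera axes: x right, y down, z forward; pixel columns grow to the right and rows downward; lengths in m; the calibration is good to about 2 mm. A picture is of the moment at which its call begins. There is no depth.
- sign_off(): hands the job in; it is judged then, once.
Trained networks look in a picture, given as the dict that the camera call returned (one of the last four; its "shot" number tells which), for a name from the list of things; names that differ only in an ending like _2 or _b are one class to them, and where a whole thing is asked for, a point or a joint stands for the part that bears it (a point fixed in the world has none). Each returns a list of dicts, best first, with "confidence" (0 to 1); they miss things now and then, are a little off and sometimes report something else, mostly with a low value. They report only what shows in the picture. A call takes as long as a camera call. They do not tell look-alikes from the thing itself.
- search_frame(picture, thing): "extent" ([left, top, width, height] as shares, 0 to 1, of the picture: columns of its width, rows of its height, round what is visible of it).
- mark_of(picture, thing): "point" ([column, row] as shares, 0 to 1, of the picture: columns of its width, rows of its height: a listed point, or the origin of a listed thing).
The state is a dict: "time": time; "joint_positions": joint angles; "joint_vel": joint speeds; "joint_efforts": joint torques, N m; "eef_pos": TCP position; "tool_rot": TCP orientation; "wrist_force": force on the tool from outside, world axes, zero at the start; "torque": the same for the moment, N m; "opening": finger opening in m; "finger_force": force on a finger pad.
Only numpy, scipy, OpenCV 4.12 (cv2) and the standard library are available. Lean on these libraries where they do the work, as an engineer would, in place of code of your own. Each camera call takes 0.05 s, during which the arm holds its last target. There are 200 camera calls.

TASK

Stand the steel pin fully home in the bore of the wooden stack keeper, so that the stack of liners cannot slide out. Then take the blue top liner by its orange lug and peel it off the sticky stack corner first: raise the lug corner clear while the opposite corner is still down, leaving the liners below in place in the keeper. Finish holding the blue liner by its lug, still and level, centred over the black paint tray and about a hand's breadth above its rim, ready to be filled; do not put it down or let go, and leave the jars and the roll of grey tape where they are.

Things in the scene. Friction and masses are not known exactly. Their poses are not given: they have to be found in the camera images.
- pin: plain steel pin, 22 mm diameter, 110 mm tall, 0.12 kg, standing upright on the bench; origin at the centre of its foot, z up along it
- keeper: fixed wooden stack keeper: board 150 x 150 mm, 14 mm thick, with low fences (46 mm above the bench) behind and at both sides of the stack of liners and an open side at its -x, where a 52 mm square, 30 mm high socket block for the pin stands; origin under the middle of the stack at bench level, z up
- bore (a point): centre of the floor of the bore in the keeper's socket block: bore 26 mm diameter, chamfered mouth 30 mm above the bench, floor 2 mm above the bench, 28 mm deep; z up
- stack: the lower three liners (white, grey, white), nested and lying loose in the keeper as one piece of 0.65 kg, rim outline 140 x 110 mm; origin under the centre of the lowest floor, 14 mm above the bench; x along the long side. Its topmost rim is 40 mm above this origin
- liner: blue top liner, thin formed tray, rim 140 (x) x 110 (y) mm, 26 mm deep, about 60 g; origin under the centre of its floor, z up. Nested, its origin is 21 mm above the stack's, rim top 61 mm above the bench, axes as stack and keeper. It is sticky: four small sprung tongues on the rim below, near the four corners, cling to its skirt with about 1 N each until that part of the rim has risen some 7 mm, then let go
- lug (a point): grip point of the orange lug at the blue liner's -x, +y corner (liner frame -78, 63, 50 mm; axes as the liner's). The lug is an upright plate 10 mm thick, 30 mm long, 36 mm high above the rim; this point is 24 mm above the rim. Its length points outward, midway between the liner's -x and +y; pinch its thickness from above, closing along the horizontal midway between +x and +y
- near_corner (a point): top of the liner's rim at the lug corner (liner frame -70, 55, 26 mm)
- far_corner (a point): top of the liner's rim at the opposite corner (liner frame 70, -55, 26 mm)
- tray: fixed black paint tray, 262 (own x) x 357 (own y) x 50 mm, open at the top, its long side leading away from the robot; origin at the centre of its underside, on the bench
- jar_ochre: ochre yellow pigment jar with a black lid, 53 mm diameter, 62 mm tall, a bystander; origin at the centre of its foot
- jar_chalk: white pigment jar with a black lid, 44 mm diameter, 60 mm tall, a bystander; origin at the centre of its foot
- grey_tape: roll of grey tape lying flat, 100 mm diameter, 48 mm high, a bystander; origin at the centre of its underside
Mind the look-alikes: they are no part of the job. Of the things that look like the pin, the smallest one is meant.

How it is judged:
On the way, in this order (a step that is already met when the one before it is completed fails the run):
1. the pin stands released in the bore of the keeper, fully home (horizontal distance between pin and bore below 0.005 m and z of pin in the frame of bore below 0.005 m and angle between pin's own z axis and vertical below 0.1 rad and contact force between the fingers and pin below 0.1 N), for 0.2 s.
2. the blue liner's lug corner is raised at least 15 mm from its nested height while the opposite corner is still down within 7 mm (z of near_corner in the frame of stack above 0.062 m and z of far_corner in the frame of stack below 0.054 m and contact force between the fingers and liner above 0.5 N), for 0.1 s.
At the end, for the whole second after the job is handed in: Blue liner held still by its lug, level to 0.25 rad, centre within 50 mm of the tray's centre from above, underside 80 to 240 mm over the bench, touching nothing else; pin in bore within 5 mm, upright to 0.1 rad; lower liners in place within 15 mm, 5 mm in height, 0.08 rad (contact force between the fingers and liner above 1 N and distance between lug and the grasp point below 0.035 m and contact force between liner and stack below 0.05 N and contact force between liner and tray below 0.05 N and horizontal distance between liner and tray below 0.05 m and height (world z) of liner between 0.08 and 0.24 m and angle between liner's own z axis and vertical below 0.25 rad and linear speed of liner below 0.03 m/s and horizontal distance between pin and bore below 0.005 m and z of pin in the frame of bore below 0.005 m and angle between pin's own z axis and vertical below 0.1 rad and horizontal distance between stack and keeper below 0.015 m and z of stack in the frame of keeper below 0.019 m and angle between stack's own z axis and vertical below 0.08 rad); the arm keeps its last pose, push and grip.
It fails at once if the lower liners are lifted or dragged out of place (more than 30 mm) (distance of stack from where it was at the start of the episode above 0.03 m).
It fails at once if a jar or the roll of tape is pushed away (more than 30 mm) (distance of any of jar_ochre, jar_chalk, grey_tape from where it was at the start of the episode above 0.03 m).
It fails at once if a jar is tipped over (angle between any of jar_ochre, jar_chalk's own z axis and vertical above 0.5 rad).
It also fails if it takes over 58 s, if anything falls off the work surface, if the arm or the gripper's body presses on something with over 40 N, if the wrist force passes 120 N, or if a joint passes its speed limit or range.

## Working session

There is one attempt and no reset: what is moved stays moved. The work goes in short steps, Python scripts to look and compute and a tool call to move; the robot and the scene stay as the last step left them, time stands still between calls to the robot, and variables do not carry over. Pictures are saved under pics/ and viewed, at most 10 in all, crops included, and the job is handed in when it is done.

Besides the shell and the picture viewer there is one more tool, called after "Request:" as name([rows], argument=value, ...), one row to a line, values as JSON. send_rows: Moves the arm, as the interface text tells. Its arguments: {"type":"object","properties":{"motion":{"type":"array"},"grip_force":{"type":"number"}},"required":["motion"]}

```bash
mkdir -p pics; ls; cat > h.py <<'E'
from cell import *
import numpy as np, cv2
from scipy.spatial.transform import Rotation as R
def ray(f,uv):
    K=np.array([[f['fx'],0,f['cx']],[0,f['fy'],f['cy']],[0,0,1.]])
    p=cv2.undistortPoints(np.array([[uv]],float),K,np.array([f['k1'],0,0,0.]))[0,0]
    V=np.array(f['view']);Rm=V[:3,:3];t=V[:3,3]
    return -Rm.T@t, Rm.T@np.array([p[0],p[1],1])
def onz(f,uv,z):
    o,d=ray(f,uv); return o+d*(z-o[2])/d[2]
def proj(f,P):
    V=np.array(f['view']);c=V[:3,:3]@np.array(P)+V[:3,3]
    s=c[:2]/c[2]; s=s*(1+f['k1']*(s@s)); return np.array([f['fx']*s[0]+f['cx'],f['fy']*s[1]+f['cy']])
def tri(obs):
    A=np.zeros((3,3));b=np.zeros(3)
    for f,uv in obs:
        o,d=ray(f,uv);d=d/np.linalg.norm(d);M=np.eye(3)-np.outer(d,d);A+=M;b+=M@o
    return np.linalg.solve(A,b)
Z=dict(pin=0,keeper=0,bore=.002,stack=.014,liner=.035,lug=.085,near_corner=.061,far_corner=.061,tray=0,jar_ochre=0,jar_chalk=0,grey_tape=0)
def toolshift(Pw,s=None):
    s=s or get_obs(); return R.from_euler('xyz',s['tool_rot']).inv().apply(np.array(Pw)-np.array(s['eef_pos']))
E
python3 - <<'E'
from h import *
o=get_obs();print(o['time'],o['eef_pos'],o['tool_rot'],o['wrist_force'])
for n in ('scene','side','wrist'):
    f=grab_frame(n);cv2.imwrite(f'pics/{n}0.png',f['img']);print(n,'cam',np.round(ray(f,(256,192))[0],3))
    for t in Z:
        if n=='wrist' : continue
        for m in mark_of(f,t)[:3]:
            if m['confidence']<.3: continue
            uv=np.array(m['point'])*[512,384];print(t,round(m['confidence'],2),uv.round(),onz(f,uv,Z[t]).round(3))
s=[cv2.imread(f'pics/{n}0.png') for n in('scene','side','wrist')]
cv2.imwrite('pics/a.png',cv2.resize(np.vstack([np.hstack(s[:2]),np.hstack([s[2],s[2]*0])]),(800,600)))
E
```

```text
pics
0.0 [ 0.16869374 -0.52321125  0.24969387] [-3.14012310e+00 -3.36679332e-04  3.11774113e-01] [ 0.12228717  0.13182851 -0.61082614]
scene cam [-0.201  0.649  0.665]
pin 0.89 [276. 253.] [0.346 0.055 0.   ]
pin 0.67 [260. 234.] [0.442 0.023 0.   ]
pin 0.58 [287. 237.] [ 0.374 -0.02   0.   ]
keeper 0.83 [276. 189.] [ 0.597 -0.21   0.   ]
bore 0.69 [302. 192.] [ 0.513 -0.26   0.002]
stack 0.71 [275. 190.] [ 0.58  -0.186  0.014]
liner 0.73 [276. 184.] [ 0.578 -0.192  0.035]
liner 0.7 [349. 187.] [ 0.382 -0.353  0.035]
liner 0.33 [182. 220.] [0.628 0.174 0.035]
near_corner 0.74 [284. 184.] [ 0.526 -0.173  0.061]
near_corner 0.44 [299. 193.] [ 0.451 -0.165  0.061]
far_corner 0.74 [267. 166.] [ 0.668 -0.239  0.061]
far_corner 0.32 [257. 233.] [0.392 0.086 0.061]
tray 0.79 [182. 218.] [0.682 0.141 0.   ]
jar_ochre 0.78 [238. 254.] [0.419 0.135 0.   ]
jar_chalk 0.76 [193. 282.] [0.42  0.289 0.   ]
jar_chalk 0.45 [277. 183.] [ 0.624 -0.245  0.   ]
grey_tape 0.58 [348. 190.] [ 0.401 -0.384  0.   ]
grey_tape 0.54 [192. 280.] [0.428 0.285 0.   ]
side cam [0.539 0.719 0.717]
pin 0.94 [316. 212.] [ 0.37  -0.023  0.   ]
pin 0.78 [327. 230.] [0.349 0.049 0.   ]
pin 0.72 [291. 224.] [0.445 0.025 0.   ]
keeper 0.75 [239. 173.] [ 0.594 -0.209  0.   ]
bore 0.84 [261. 161.] [ 0.52  -0.27   0.002]
stack 0.5 [238. 172.] [ 0.597 -0.196  0.014]
liner 0.62 [239. 163.] [ 0.591 -0.215  0.035]
liner 0.5 [289. 136.] [ 0.421 -0.368  0.035]
liner 0.45 [262. 160.] [ 0.518 -0.231  0.035]
lug 0.97 [266. 157.] [ 0.508 -0.174  0.085]
near_corner 0.97 [264. 161.] [ 0.514 -0.189  0.061]
tray 0.9 [203. 254.] [0.676 0.125 0.   ]
jar_chalk 0.74 [309. 313.] [0.427 0.296 0.   ]
grey_tape 0.91 [288. 139.] [ 0.42  -0.406  0.   ]
wrist cam [ 0.243 -0.499  0.374]
```

View pics/a.png

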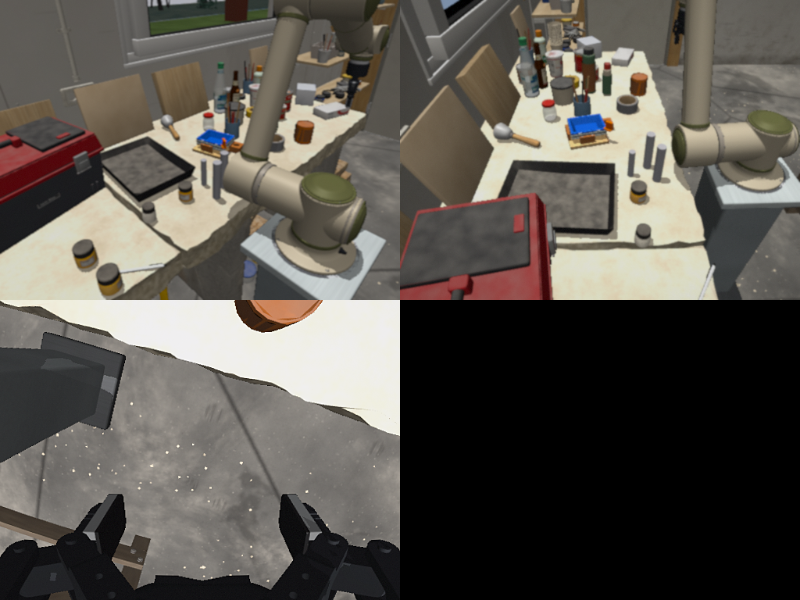

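```bash
python3 - <<'E'
import cv2,numpy as np
a=cv2.imread('pics/side0.png')
c1=cv2.resize(a[160:260,270:350],(400,500),interpolation=cv2.INTER_CUBIC)
c2=cv2.resize(a[130:198,200:290],(400,302),interpolation=cv2.INTER_CUBIC)
o=np.zeros((500,800,3),np.uint8);o[:,:400]=c1;o[:302,400:]=c2
cv2.imwrite('pics/b.png',o)
E
```

```text
(no output)
```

View pics/b.png

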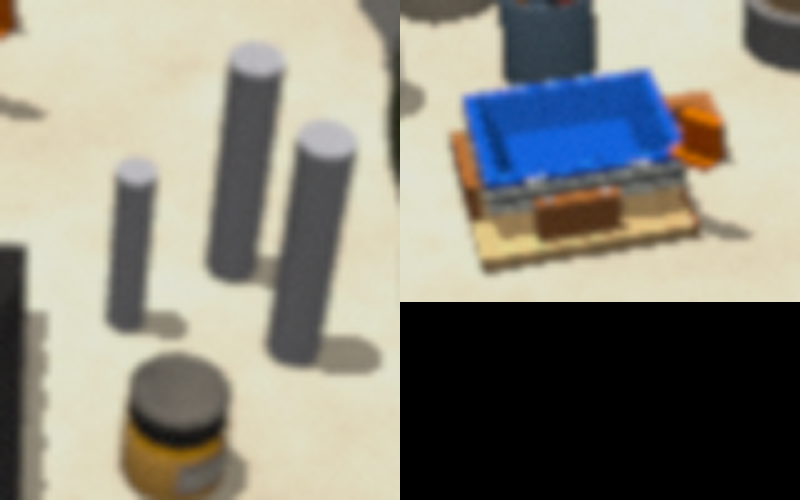

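The three pin-like objects in the side view have their feet at px (295,225), (316,214) and (329,232). The crop shows the left one at (295,225) is the shortest and thinnest, so it is the 22 x 110 mm pin, at about (0.444, 0.024). I'll go there by way of a look at the keeper.

Request:
send_rows([
  [0.344,-0.25,-0.05,0,0,0.312,0.06],
  [0.344,-0.25,-0.05,0,0,0.312,0.06],
  [0.344,-0.25,-0.05,0,0,0.312,0.06],
  [0.344,-0.25,-0.05,0,0,0.312,0.06],
  [0.344,-0.25,-0.05,0,0,0.312,0.06],
  [0.344,-0.25,-0.05,0,0,0.312,0.06],
  [0.344,-0.25,-0.05,0,0,0.312,0.06],
  [0.344,-0.25,-0.05,0,0,0.312,0.06],
  [0.344,-0.25,-0.05,0,0,0.312,0.06],
  [0.344,-0.25,-0.05,0,0,0.312,0.06],
  [0.344,-0.25,-0.05,0,0,0.312,0.06],
  [0.344,-0.25,-0.05,0,0,0.312,0.06],
])

```text
time: 2.35
eef_pos: [0.4207, -0.1776, 0.3008]
tool_rot: [3.141, -0.001, 0.004]
wrist_force: [-0.2, 0.6, -0.2]
opening: 0.0599
finger_force: 0.0
```

```bash
python3 - <<'E'
from h import *
o=get_obs();print(o['time'],o['eef_pos'],o['tool_rot'],o['wrist_force'])
for n in ('wrist','scene','side'):
    f=grab_frame(n);cv2.imwrite(f'pics/{n}1.png',f['img']);c,d=ray(f,(256,192));print(n,'cam',np.round(c,3),d.round(2))
    for t in Z:
        if t in('jar_chalk','jar_ochre','grey_tape'):continue
        for m in mark_of(f,t)[:3]:
            if m['confidence']<.3: continue
            uv=np.array(m['point'])*[512,384];print(t,round(m['confidence'],2),uv.round(),onz(f,uv,Z[t]).round(3))
cv2.imwrite('pics/c.png',cv2.resize(cv2.imread('pics/wrist1.png'),(800,600)))
E
```

```text
2.35 [ 0.42073454 -0.17762511  0.30084572] [ 3.14124056e+00 -1.16623901e-03  4.37473181e-03] [-0.2268663   0.57238725 -0.23940341]
wrist cam [ 0.498 -0.177  0.425] [-0.31  0.   -0.95]
pin 0.96 [ 96. 133.] [0.435 0.028 0.   ]
pin 0.72 [ 89. 198.] [0.347 0.048 0.   ]
pin 0.57 [136. 178.] [ 0.375 -0.019  0.   ]
bore 0.69 [326.  66.] [ 0.515 -0.256  0.002]
bore 0.35 [252.  64.] [ 0.515 -0.169  0.002]
lug 0.78 [241.  71.] [ 0.505 -0.16   0.085]
near_corner 0.79 [250.  64.] [ 0.513 -0.169  0.061]
far_corner 0.6 [ 22. 142.] [0.435 0.089 0.061]
scene cam [-0.201  0.649  0.665] [ 0.63 -0.6  -0.5 ]
pin 0.73 [277. 254.] [0.343 0.056 0.   ]
pin 0.59 [257. 235.] [0.445 0.034 0.   ]
keeper 0.69 [274. 190.] [ 0.593 -0.199  0.   ]
stack 0.66 [276. 187.] [ 0.59  -0.205  0.014]
liner 0.55 [276. 184.] [ 0.582 -0.192  0.035]
liner 0.32 [266. 165.] [ 0.717 -0.279  0.035]
lug 0.6 [288. 179.] [ 0.51  -0.177  0.085]
near_corner 0.8 [283. 186.] [ 0.521 -0.163  0.061]
near_corner 0.57 [184. 220.] [0.59  0.19  0.061]
far_corner 0.77 [268. 165.] [ 0.668 -0.241  0.061]
tray 0.56 [181. 218.] [0.688 0.141 0.   ]
tray 0.54 [274. 183.] [ 0.634 -0.241  0.   ]
side cam [0.539 0.719 0.717] [ 0.   -0.76 -0.65]
pin 0.76 [328. 230.] [0.347 0.051 0.   ]
pin 0.61 [318. 212.] [ 0.365 -0.023  0.   ]
pin 0.52 [291. 224.] [0.444 0.027 0.   ]
keeper 0.6 [242. 172.] [ 0.585 -0.214  0.   ]
bore 0.69 [263. 159.] [ 0.516 -0.279  0.002]
stack 0.68 [238. 169.] [ 0.596 -0.209  0.014]
liner 0.57 [239. 167.] [ 0.591 -0.195  0.035]
lug 0.66 [270. 159.] [ 0.497 -0.163  0.085]
lug 0.44 [239. 172.] [ 0.586 -0.099  0.085]
near_corner 0.82 [264. 162.] [ 0.512 -0.18   0.061]
far_corner 0.62 [213. 148.] [ 0.678 -0.26   0.061]
far_corner 0.62 [203. 255.] [0.665 0.18  0.061]
far_corner 0.48 [238. 171.] [ 0.593 -0.137  0.061]
tray 0.55 [202. 254.] [0.679 0.127 0.   ]
```

View pics/c.png

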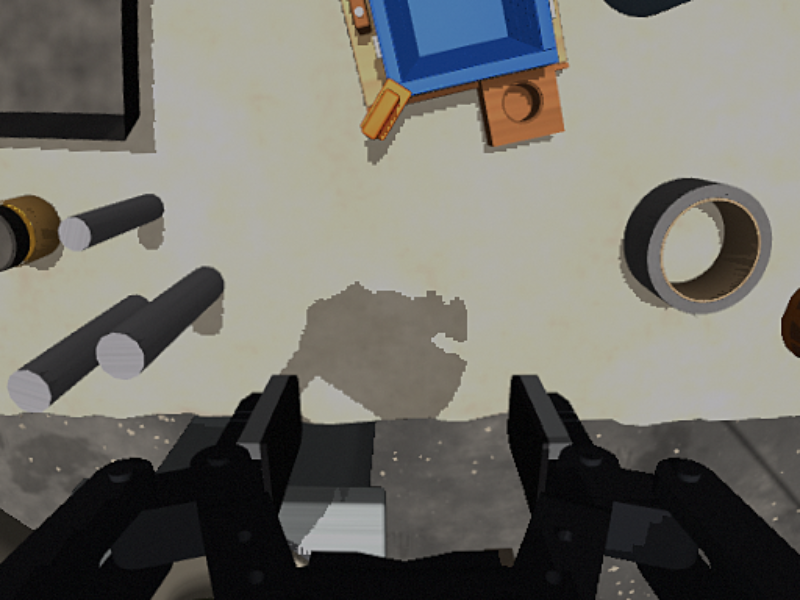

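```bash
python3 - <<'E'
from h import *
w=grab_frame('wrist');s=grab_frame('side')
k=.64
print(onz(w,(75*k,233*k),.11),onz(s,(297.2,194.4),.11),tri([(w,(75*k,233*k)),(s,(297.2,194.4))]))
print('bore',onz(w,(522*k,101*k),.03))
b=[onz(w,(u*k,v*k),z) for u,v,z in((485,91,.03),(560,74,.03),(494,146,.03),(564,131,.03),(400,92,.061),(558,65,.061),(360,130,.097),(410,80,.097))]
print(np.round(b,3))
E
```

```text
[0.43538508 0.02305873 0.11      ] [0.43464528 0.02753192 0.11      ] [0.43454829 0.02472464 0.10747017]
bore [ 0.5126221 -0.2623347  0.03     ]
[[ 0.519 -0.236  0.03 ]
 [ 0.531 -0.288  0.03 ]
 [ 0.481 -0.244  0.03 ]
 [ 0.493 -0.294  0.03 ]
 [ 0.516 -0.177  0.061]
 [ 0.534 -0.278  0.061]
 [ 0.493 -0.154  0.097]
 [ 0.521 -0.183  0.097]]
```

Request:
send_rows([
  [0.014,-0.203,0.07,0,0,0,0.06],
  [0.014,-0.203,0.07,0,0,0,0.06],
  [0.014,-0.203,0.07,0,0,0,0.06],
  [0.014,-0.203,0.07,0,0,0,0.06],
  [0.014,-0.203,0.07,0,0,0,0.06],
  [0.014,-0.203,0.07,0,0,0,0.06],
  [0.014,-0.203,0.07,0,0,0,0.06],
])

```text
time: 4.53
eef_pos: [0.433, 0.025, 0.2297]
tool_rot: [-3.141, 0.002, 0.004]
wrist_force: [-0.1, 0.1, 0.1]
opening: 0.0601
finger_force: 0.0
```

```bash
python3 - <<'E'
from h import *
o=get_obs();print(o['eef_pos'],o['tool_rot'])
w=grab_frame('wrist');cv2.imwrite('pics/d.png',cv2.resize(w['img'],(640,480)));
for m in mark_of(w,'pin'):
    uv=np.array(m['point'])*[512,384];print(m['confidence'],uv.round(),onz(w,uv,0))
print(proj(w,(.435,.025,.11)),proj(w,(.435,.025,0)))
E
```

```text
[0.43304715 0.02498094 0.22973047] [-3.14117474e+00  1.50182280e-03  3.91582183e-03]
0.96 [238. 231.] [0.34669855 0.04768286 0.        ]
0.56 [297. 210.] [ 0.37200755 -0.01747342  0.        ]
0.55 [258. 148.] [0.44003212 0.02582418 0.        ]
[259.00850036 184.61333048] [258.86625128 153.24932623]
```

View pics/d.png

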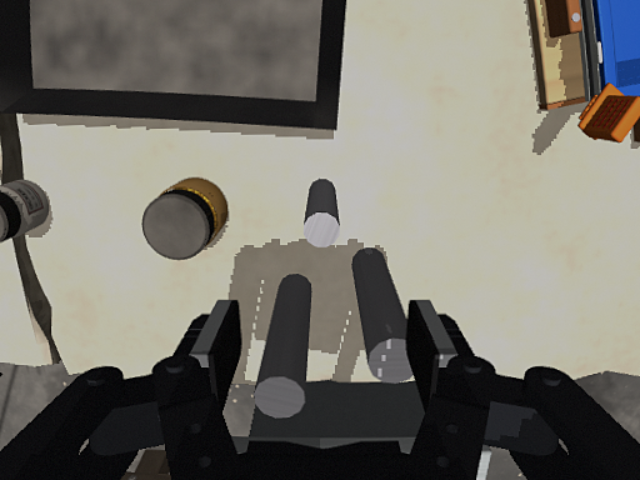

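Request:
send_rows([
  [0.007,-0.001,0.03,0,0,0,0.06],
  [0.007,-0.001,0.07,0,0,0,0.06],
  [0.007,-0.001,0.105,0,0,0,0.06],
  [0.007,-0.001,0.135,0,0,0,0.06],
  [0.007,-0.001,0.135,0,0,0,0.06],
  [0.007,-0.001,0.135,0,0,0,0.06],
  [0.007,-0.001,0.135,0,0,0,0.015],
  [0.007,-0.001,0.135,0,0,0,0.015],
  [0.007,-0.001,0.135,0,0,0,0.015],
  [0.007,-0.001,0.135,0,0,0,0.015],
  [0.007,-0.001,0.135,0,0,0,0.015],
  [0.007,-0.001,0.135,0,0,0,0.015],
], grip_force=40)

```text
time: 5.63
eef_pos: [0.4414, 0.0242, 0.0969]
tool_rot: [-3.142, -0.004, -0.0]
wrist_force: [0.2, 3.2, 8.8]
opening: 0.0211
finger_force: 38.7
```

Request:
send_rows([
  [0,0,-0.03,0,0,0,0.015],
  [0,0,-0.07,0,0,0,0.015],
  [0,0,-0.11,0,0,0,0.015],
  [0,0.03,-0.143,0,0,0,0.015],
  [0,0.07,-0.143,0,0,-0.08,0.015],
  [0.002,0.11,-0.143,0,0,-0.17,0.015],
  [0.005,0.15,-0.143,0,0,-0.17,0.015],
  [0.009,0.19,-0.143,0,0,-0.17,0.015],
  [0.009,0.23,-0.143,0,0,-0.17,0.015],
  [0.009,0.27,-0.143,0,0,-0.17,0.015],
  [0.009,0.286,-0.143,0,0,-0.17,0.015],
  [0.009,0.286,-0.143,0,0,-0.17,0.015],
])

```text
time: 6.63
eef_pos: [0.4491, -0.2651, 0.2384]
tool_rot: [3.141, -0.0, 0.166]
wrist_force: [0.2, 1.1, -1.6]
opening: 0.0212
finger_force: 39.8
```

```bash
python3 - <<'E'
from h import *
o=get_obs();print(o['eef_pos'],o['tool_rot'],o['opening'],o['wrist_force'])
w=grab_frame('wrist');cv2.imwrite('pics/w3.png',w['img']);cv2.imwrite('pics/e.png',cv2.resize(w['img'],(800,600),interpolation=cv2.INTER_CUBIC));
for t in('pin','bore','lug','near_corner','far_corner','keeper','stack','liner'):
  for m in mark_of(w,t)[:2]:
    uv=np.array(m['point'])*[512,384];print(t,m['confidence'],uv.round(1),onz(w,uv,Z[t]).round(4))
E
```

```text
[ 0.44906224 -0.26514142  0.23842278] [ 3.14062836e+00 -9.84206941e-05  1.66039455e-01] 0.021172926817951583 [ 0.21846846  1.08833317 -1.61019406]
pin 0.71 [ 34.7 183.7] [ 0.3734 -0.0165  0.    ]
pin 0.7 [255.6 206.8] [ 0.3889 -0.272   0.    ]
bore 0.97 [265.   87.8] [ 0.5178 -0.2602  0.002 ]
lug 0.57 [139.9  89.2] [ 0.5031 -0.1611  0.085 ]
near_corner 0.9 [158.2  77.8] [ 0.5129 -0.1681  0.061 ]
```

View pics/e.png

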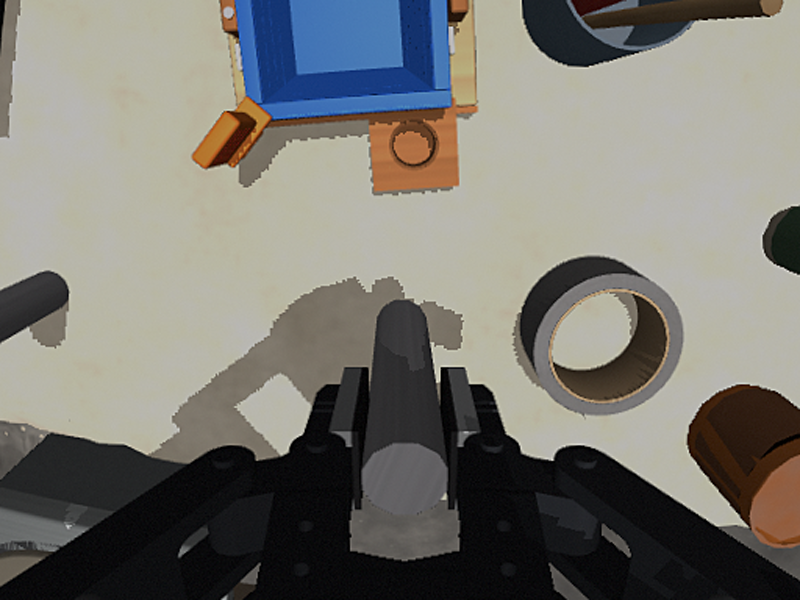

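```bash
python3 - <<'E'
from h import *
w=grab_frame('wrist');k=.64;g=cv2.cvtColor(w['img'],cv2.COLOR_BGR2GRAY)
print('mouth',onz(w,(414*k,143*k),.03))
print('top',onz(w,(405*k,479*k),.2515))
o=get_obs();c=np.array(o['eef_pos']);yaw=o['tool_rot'][2]
# fit pin silhouette: project circle foot, compare
for dx in(-.004,-.002,0,.002):
    base=c+[dx*np.cos(yaw),dx*np.sin(yaw),0]
    r=[]
    for z in(.1415,.2515):
        a=np.linspace(0,6.283,40);p=np.array([proj(w,(base[0]+.011*np.cos(t),base[1]+.011*np.sin(t),z)) for t in a])/k
        r+=[p[:,0].min(),p[:,0].max(),p[:,1].min(),p[:,1].max()]
    print(dx,np.round(r))
m=np.array([onz(w,(x*k,y*k),z) for x,y,z in((270,122,.061),(450,108,.061),(374,193,.03),(458,185,.03))])
for i in(0,2):
    d=m[i+1]-m[i];print('yaw',np.arctan2(d[0],-d[1]),np.linalg.norm(d),m[i],m[i+1])
# bore mouth refine: edge crop
cv2.imwrite('pics/f.png',cv2.resize(w['img'][60:130,220:310],(900*8//10,560),interpolation=cv2.INTER_CUBIC))
E
```

```text
mouth [ 0.51548432 -0.25567943  0.03      ]
top [ 0.44395969 -0.26213134  0.2515    ]
-0.004 [380. 430. 294. 341. 361. 451. 435. 509.]
-0.002 [380. 430. 289. 337. 361. 451. 428. 503.]
0 [380. 430. 285. 332. 360. 451. 420. 497.]
0.002 [379. 430. 280. 328. 360. 452. 413. 490.]
yaw 0.24191801622695777 0.09735938509914349 [ 0.51461484 -0.1761306   0.061     ] [ 0.53793876 -0.27065491  0.061     ]
yaw 0.2679041497890682 0.05158926880748013 [ 0.48183504 -0.23681148  0.03      ] [ 0.49549128 -0.28656045  0.03      ]
```

View pics/f.png

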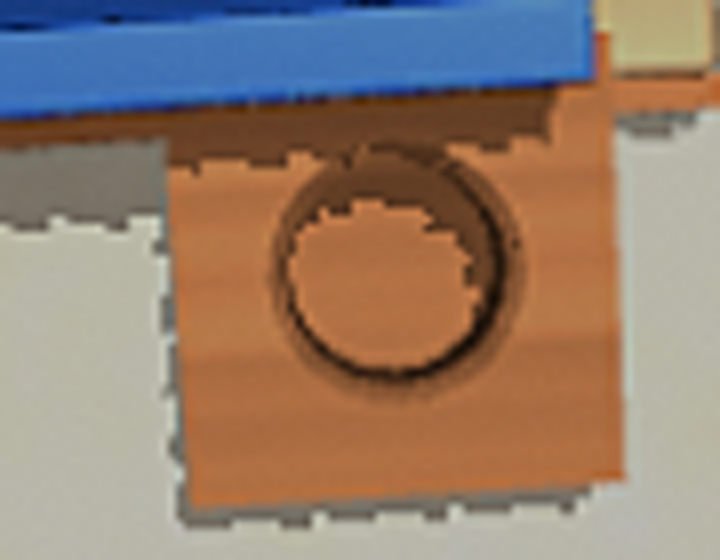

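```bash
python3 - <<'E'
from h import *
w=grab_frame('wrist')
u=lambda x,y:((x+.5)/8-.5+220,(y+.5)/8-.5+60)
b=onz(w,u(395,273),.03);print('mouth',b)
a=(onz(w,u(190,508),.03)+onz(w,u(622,478),.03))/2
y=.255;print('from block',a+.026*np.array([np.cos(y),np.sin(y),0]))
o=get_obs();c=np.array(o['eef_pos']);t=o['tool_rot'][2]
tx=np.array([np.cos(t),np.sin(t),0]);ty=np.array([np.sin(t),-np.cos(t),0])
pin=c-.006*tx-.001*ty
d=b-pin;print(pin,'shift tool',d@tx,d@ty)
# pin contour rows/cols: column extents on two rows via gradient
g=cv2.cvtColor(w['img'],cv2.COLOR_BGR2GRAY).astype(int)
for r in(200,210,220):print(r,g[r,232:284].tolist())
print(g[185:205,257].tolist())
E
```

```text
mouth [ 0.51413759 -0.25989204  0.03      ]
from block [ 0.51425747 -0.25920411  0.03      ]
[ 0.4434474  -0.26156676  0.23842795] shift tool 0.06994935974880112 0.010343790161368263
200 [117, 117, 117, 116, 117, 117, 116, 118, 118, 124, 109, 43, 46, 52, 54, 55, 53, 54, 57, 54, 57, 57, 57, 55, 59, 57, 57, 59, 60, 61, 57, 56, 56, 57, 57, 56, 55, 49, 44, 83, 121, 118, 118, 118, 118, 118, 119, 120, 120, 118, 117, 115]
210 [118, 119, 119, 118, 117, 118, 118, 123, 108, 42, 47, 49, 52, 55, 55, 54, 55, 55, 56, 55, 58, 59, 57, 56, 57, 58, 59, 58, 58, 61, 59, 57, 57, 57, 56, 57, 57, 56, 54, 52, 47, 37, 125, 118, 118, 118, 116, 117, 116, 115, 115, 115]
220 [114, 114, 115, 116, 115, 118, 124, 84, 40, 42, 45, 47, 55, 57, 55, 54, 56, 57, 56, 58, 58, 59, 59, 56, 57, 56, 58, 57, 59, 59, 59, 59, 57, 56, 57, 56, 58, 55, 55, 57, 40, 38, 22, 111, 202, 100, 101, 103, 107, 109, 111, 112]
[191, 199, 116, 113, 116, 119, 126, 56, 54, 57, 56, 57, 57, 57, 56, 57, 56, 56, 56, 57]
```

Request:
send_rows([
  [0.035,0.006,0,0,0,0,0.015],
  [0.07,0.011,0,0,0,0,0.015],
  [0.07,0.011,0.03,0,0,0,0.015],
  [0.07,0.011,0.065,0,0,0,0.015],
  [0.07,0.011,0.09,0,0,0,0.015],
  [0.07,0.011,0.1,0,0,0,0.015],
  [0.07,0.011,0.1,0,0,0,0.015],
  [0.07,0.011,0.1,0,0,0,0.015],
])

```text
time: 7.85
eef_pos: [0.5207, -0.2613, 0.1393]
tool_rot: [3.141, -0.001, 0.17]
wrist_force: [-0.8, -0.8, -0.4]
opening: 0.021
finger_force: 39.8
```

```bash
python3 - <<'E'
from h import *
o=get_obs();print(o['eef_pos'],o['tool_rot'],o['wrist_force'])
w=grab_frame('wrist');x,y=[int(v) for v in proj(w,(.514,-.26,.03))];print(x,y)
y0=max(0,y-75);x0=x-60
s=grab_frame('side');u,v=[int(q) for q in proj(s,(.514,-.26,.05))]
A=cv2.resize(w['img'][y0:y0+120,x0:x0+120],(480,480),interpolation=cv2.INTER_CUBIC)
B=cv2.resize(s['img'][v-40:v+20,u-20:u+20],(320,480),interpolation=cv2.INTER_CUBIC)
print(x0,y0,u-20,v-40)
cv2.imwrite('pics/g.png',np.hstack([A,B]))
E
```

```text
[ 0.52068191 -0.26132418  0.13929605] [ 3.14077549e+00 -7.82397432e-04  1.69757533e-01] [-0.7702389  -0.75337562 -0.41260669]
255 200
195 125 243 110
```

View pics/g.png

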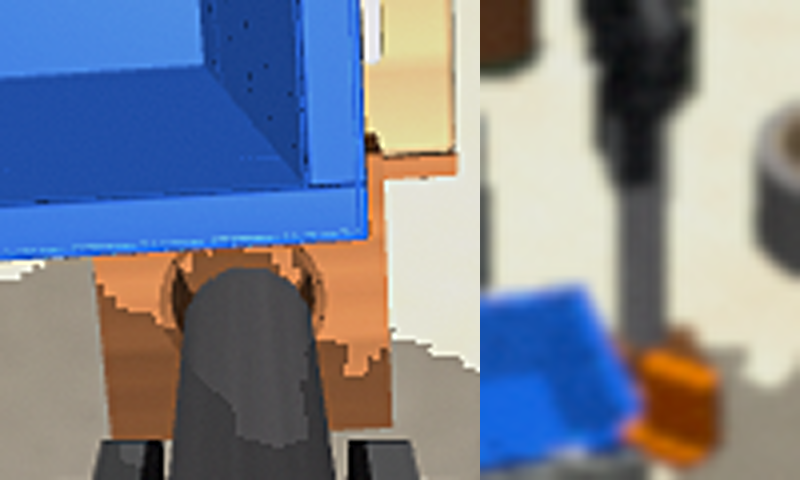

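```bash
python3 - <<'E'
from h import *
w=grab_frame('wrist');o=get_obs();t=o['tool_rot'][2];tx=np.array([np.cos(t),np.sin(t),0]);ty=np.array([np.sin(t),-np.cos(t),0])
u=lambda x,y:((x+.5)/4-.5+195,(y+.5)/4-.5+125)
c=np.array(o['eef_pos'])
f=onz(w,u(247,268),.0424)-.011*tx
print('foot',f,'rel tcp',(f-c)@tx,(f-c)@ty)
l=onz(w,u(162,290),.03);r=onz(w,u(325,290),.03);m=(l+r)/2
print('mouth',np.linalg.norm(l-r),m,'lat err',(m-f)@ty)
a=(onz(w,u(112,439),.03)+onz(w,u(390,427),.03))/2;y=.255
b=a+.026*np.array([np.cos(y),np.sin(y),0]);print('block->bore',b,(b-f)@tx,(b-f)@ty)
b=np.array([.5141,-.2599,.03]);print((b-f)@tx,(b-f)@ty)
E
```

```text
foot [ 0.51405999 -0.26129812  0.0424    ] rel tcp -0.006704576334452091 -0.0013689678630833622
mouth 0.02924371886800582 [ 0.5166675  -0.26017531  0.03      ] lat err -0.0006660792621719829
block->bore [ 0.51429542 -0.25967568  0.03      ] 0.0005061873814437287 -0.0015593348339874458
0.00027566907701959207 -0.0013712584397390065
```

Request:
send_rows([
  [0.0005,-0.001,0.008,0,0,0,0.015],
  [0.0005,-0.001,0.014,0,0,0,0.015],
  [0.0005,-0.001,0.019,0,0,0,0.015],
  [0.0005,-0.001,0.023,0,0,0,0.015],
  [0.0005,-0.001,0.026,0,0,0,0.015],
  [0.0005,-0.001,0.026,0,0,0,0.015],
], grip_force=30)

```text
time: 8.5
eef_pos: [0.5204, -0.2598, 0.1115]
tool_rot: [-3.141, 0.001, 0.17]
wrist_force: [-0.3, 0.2, -0.7]
opening: 0.0209
finger_force: 39.8
```

Request:
send_rows([
  [0,0,0.004,0,0,0,0.015],
  [0,0,0.008,0,0,0,0.015],
  [0,0,0.012,0,0,0,0.015],
  [0,0,0.012,0,0,0,0.015],
])

```text
time: 8.83
eef_pos: [0.5203, -0.2597, 0.0994]
tool_rot: [-3.14, 0.001, 0.17]
wrist_force: [-0.7, 1.2, -1.0]
opening: 0.021
finger_force: 39.8
```

Request:
send_rows([
  [0,0,0,0,0,0,0.045],
  [0,0,0,0,0,0,0.045],
  [0,0,0,0,0,0,0.045],
  [0,0,0,0,0,0,0.045],
  [0,0,0,0,0,0,0.045],
  [0,0,-0.03,0,0,0,0.045],
  [0,0,-0.06,0,0,0,0.045],
  [0,0,-0.1,0,0,0,0.045],
  [-0.03,-0.03,-0.12,0,0,0,0.045],
  [-0.06,-0.05,-0.12,0,0,0,0.045],
  [-0.06,-0.05,-0.12,0,0,0,0.045],
  [-0.06,-0.05,-0.12,0,0,0,0.045],
])

```text
time: 9.83
eef_pos: [0.4518, -0.2199, 0.2211]
tool_rot: [3.141, -0.0, 0.17]
wrist_force: [0.3, -0.3, 0.4]
opening: 0.0449
finger_force: 0.0
```

```bash
python3 - <<'E'
from h import *
o=get_obs();print(o['eef_pos'],o['tool_rot'],o['wrist_force'])
w=grab_frame('wrist');cv2.imwrite('pics/h.png',cv2.resize(w['img'],(800,600),interpolation=cv2.INTER_CUBIC));
for n in('lug','near_corner','far_corner','bore','liner','pin'):
  for m in mark_of(w,n)[:2]:
    uv=np.array(m['point'])*[512,384];print(n,m['confidence'],uv.round(1),onz(w,uv,Z[n]).round(4))
print('pintop exp',proj(w,(.514,-.26,.112)),'if up25',proj(w,(.514,-.26,.137)))
E
```

```text
[ 0.45179526 -0.2199254   0.2210643 ] [ 3.14114738e+00 -3.60421313e-04  1.69596844e-01] [ 0.29027622 -0.28463035  0.43314247]
lug 0.71 [192.8 103.2] [ 0.5029 -0.1616  0.085 ]
bore 0.72 [309.9 100.6] [ 0.5166 -0.2594  0.002 ]
pin 0.97 [ 67.8 194.7] [ 0.3765 -0.0215  0.    ]
pin 0.76 [308.7 103.8] [ 0.5133 -0.2591  0.    ]
pintop exp [333.61486441 114.82496876] if up25 [342.31148421 119.07781241]
```

View pics/h.png

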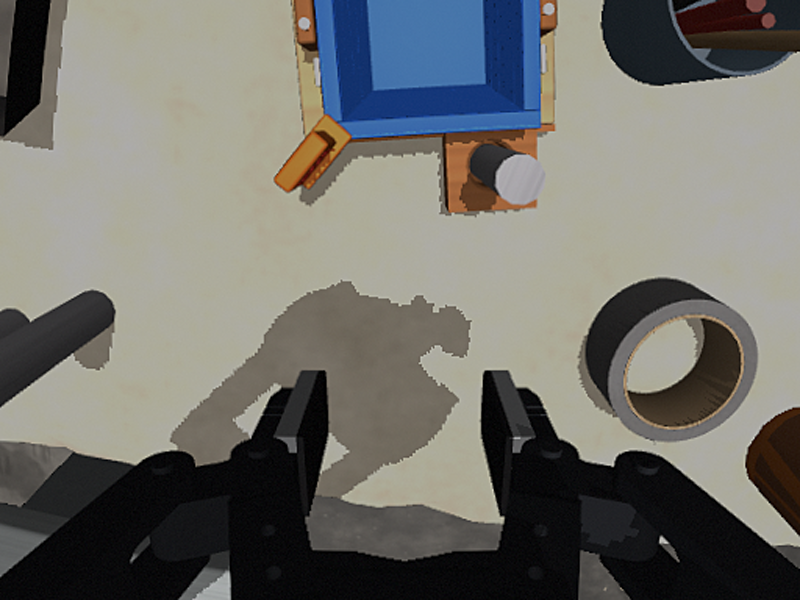

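Request:
send_rows([
  [0.03,-0.025,0,0,0,0.12,0.045],
  [0.06,-0.049,0,0,0,0.24,0.045],
  [0.06,-0.049,0,0,0,0.36,0.045],
  [0.06,-0.049,0.02,0,0,0.48,0.045],
  [0.06,-0.049,0.04,0,0,0.6,0.045],
  [0.06,-0.049,0.061,0,0,0.706,0.045],
  [0.06,-0.049,0.061,0,0,0.706,0.045],
  [0.06,-0.049,0.061,0,0,0.706,0.045],
  [0.06,-0.049,0.061,0,0,0.706,0.045],
])

```text
time: 10.93
eef_pos: [0.5045, -0.1628, 0.1603]
tool_rot: [3.142, -0.001, -0.533]
wrist_force: [0.6, -0.2, 0.2]
opening: 0.0452
finger_force: 0.0
```

```bash
python3 - <<'E'
from h import *
o=get_obs();print(o['eef_pos'],o['tool_rot'],o['wrist_force'],o['joint_positions'])
w=grab_frame('wrist');cv2.imwrite('pics/i.png',cv2.resize(w['img'],(800,600),interpolation=cv2.INTER_CUBIC));
for n in('lug','near_corner','far_corner','liner'):
  for m in mark_of(w,n)[:2]:
    uv=np.array(m['point'])*[512,384];print(n,m['confidence'],uv.round(1),onz(w,uv,Z[n]).round(4))
print('tcp line',proj(w,np.array(o['eef_pos'])*[1,1,0]+[0,0,.097])/.64)
E
```

```text
[ 0.50450391 -0.16275869  0.16030844] [ 3.14157969e+00 -1.47523917e-03 -5.33040883e-01] [ 0.56338163 -0.15679381  0.24827999] [-5.35574901e-01  4.30429149e-01  1.49840314e+00 -9.85742183e-06
  1.21128510e+00  1.56826578e+00]
lug 0.87 [258.6 209.8] [ 0.5042 -0.162   0.085 ]
near_corner 0.61 [260.6 182.5] [ 0.5125 -0.1685  0.061 ]
liner 0.64 [249.7  44.2] [ 0.5943 -0.208   0.035 ]
tcp line [405.40849183 338.00862237]
```

View pics/i.png

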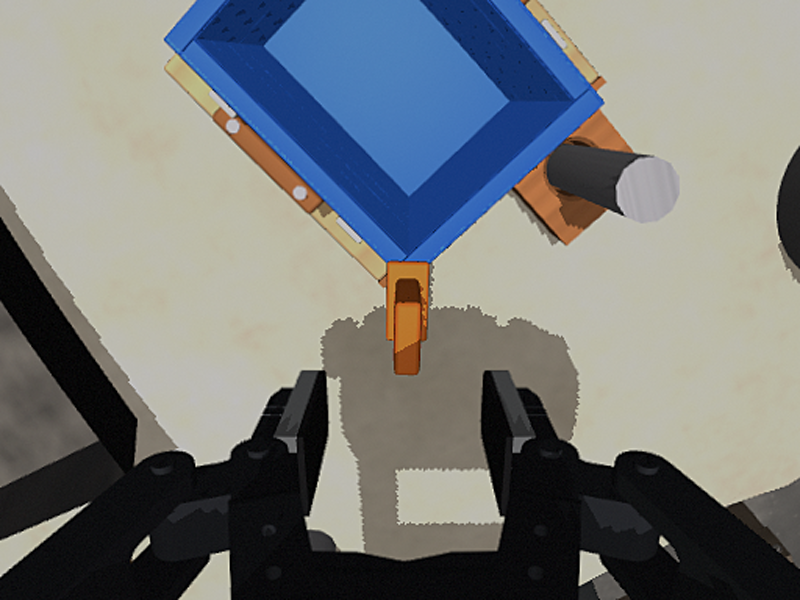

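Request:
send_rows([
  [0,0.0005,0.02,0,0,0,0.045],
  [0,0.0005,0.045,0,0,0,0.045],
  [0,0.0005,0.065,0,0,0,0.045],
  [0,0.0005,0.073,0,0,0,0.045],
  [0,0.0005,0.073,0,0,0,0.045],
  [0,0.0005,0.073,0,0,0,0.005],
  [0,0.0005,0.073,0,0,0,0.005],
  [0,0.0005,0.073,0,0,0,0.005],
  [0,0.0005,0.073,0,0,0,0.005],
  [0,0.0005,0.073,0,0,0,0.005],
  [0,0.0005,0.073,0,0,0,0.005],
  [0,0.0005,0.073,0,0,0,0.005],
], grip_force=50)

```text
time: 12.18
eef_pos: [0.5041, -0.1633, 0.0876]
tool_rot: [3.141, -0.003, -0.537]
wrist_force: [-1.7, -1.2, 6.8]
opening: 0.009
finger_force: 51.6
```

```bash
python3 - <<'E'
from h import *
o=get_obs();c=np.array(o['eef_pos']);Rt=R.from_euler('xyz',o['tool_rot'])
L=R.from_euler('z',.253)
lug=np.array([-.078,.063,.050]);far=np.array([.070,-.055,.026])
F=c+L.apply(far-lug); near=c+L.apply(np.array([-.07,.055,.026])-lug)
ax=np.cross([0,0,1],near-F);ax/=np.linalg.norm(ax)  # sign check below
for th,up in((.03,0.),(.06,.0005),(.09,.001),(.12,.0015),(.15,.002)):
    q=R.from_rotvec(-ax*th); n=F+q.apply(near-F)
    if n[2]<near[2]: q=q.inv(); n=F+q.apply(near-F)
    p=F+q.apply(c-F)+[0,0,up]
    print(th,'near',n[2]-near[2]+up,'shift',Rt.inv().apply(p-c).round(4),'rot',(Rt.inv()*q*Rt).as_rotvec().round(3))
print(o['tool_rot'],c,o['wrist_force'])
E
```

```text
0.03 near 0.0053405469782611265 shift [ 0.0008 -0.0001 -0.0057] rot [-0.004 -0.03  -0.   ]
0.06 near 0.011176287824717912 shift [ 0.0018 -0.0002 -0.0118] rot [-0.007 -0.06  -0.   ]
0.09 near 0.017002420732760273 shift [ 0.0029 -0.0004 -0.0179] rot [-0.011 -0.089 -0.   ]
0.12 near 0.022814152542274133 shift [ 0.0043 -0.0005 -0.024 ] rot [-0.015 -0.119 -0.   ]
0.15 near 0.028606703053162083 shift [ 0.0057 -0.0007 -0.03  ] rot [-0.018 -0.149 -0.   ]
[ 3.14137099e+00 -2.50409200e-03 -5.36508279e-01] [ 0.50406957 -0.16325601  0.08755553] [-1.72612863 -1.16391284  6.81460439]
```

Request:
send_rows([
  [0,0,0,0,0,0,0.004],
  [0.0008,0,-0.0057,-0.004,-0.03,0,0.004],
  [0.0018,0,-0.0118,-0.007,-0.06,0,0.004],
  [0.003,0,-0.018,-0.011,-0.09,0,0.004],
  [0.0043,-0.0005,-0.024,-0.015,-0.12,0,0.004],
  [0.0043,-0.0005,-0.024,-0.015,-0.12,0,0.004],
  [0.0043,-0.0005,-0.024,-0.015,-0.12,0,0.004],
  [0.0043,-0.0005,-0.024,-0.015,-0.12,0,0.004],
  [0.0043,-0.0005,-0.024,-0.015,-0.12,0,0.004],
], grip_force=75)

```text
time: 12.93
eef_pos: [0.5073, -0.1644, 0.1101]
tool_rot: [3.127, 0.12, -0.537]
wrist_force: [0.1, -1.0, -0.7]
opening: 0.0087
finger_force: 74.0
```

```bash
python3 - <<'E'
from h import *
o=get_obs();print(o['eef_pos'],o['tool_rot'],o['wrist_force'],o['torque'])
s=grab_frame('side');w=grab_frame('wrist')
A=cv2.resize(s['img'][120:210,190:300],(400,327),interpolation=cv2.INTER_CUBIC)
B=cv2.resize(w['img'],(400,300));o=np.zeros((327,800,3),np.uint8);o[:,:400]=A;o[:300,400:]=B
cv2.imwrite('pics/j.png',o)
E
```

```text
[ 0.50733752 -0.16437965  0.11013442] [ 3.12665681  0.11968612 -0.53700928] [ 0.13147134 -0.99456492 -0.6957298 ] [-0.00662653 -0.15286663  0.04402178]
```

View pics/j.png

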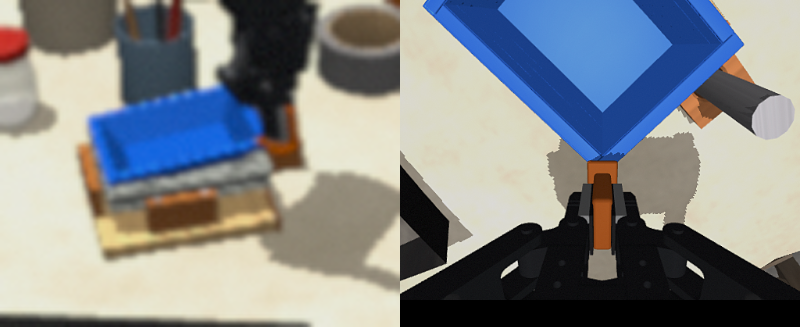

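The near corner is visibly raised and the far corner is still seated. Next I'll lift it clear and level it.

Request:
send_rows([
  [-0.0007,0,-0.006,0,0,0,0.004],
  [-0.0014,0,-0.012,0,0,0,0.004],
  [-0.0024,0,-0.02,0,0,0,0.004],
  [-0.0036,0,-0.03,0,0,0,0.004],
  [-0.0054,0,-0.045,0,0,0,0.004],
  [-0.0072,0,-0.06,0,0,0,0.004],
  [-0.0096,0,-0.08,0,0,0,0.004],
  [-0.012,0,-0.1,0,0.03,0,0.004],
  [-0.0144,0,-0.12,0.007,0.06,0,0.004],
  [-0.0144,0,-0.12,0.015,0.09,0,0.004],
  [-0.0144,0,-0.12,0.015,0.12,0,0.004],
  [-0.0144,0,-0.12,0.015,0.12,0,0.004],
])

```text
time: 14.03
eef_pos: [0.5081, -0.1627, 0.2326]
tool_rot: [-3.142, -0.003, -0.536]
wrist_force: [0.3, 0.3, -1.5]
opening: 0.0089
finger_force: 74.0
```

```bash
python3 - <<'E'
from h import *
o=get_obs();print(o['eef_pos'],o['tool_rot'],o['wrist_force'],o['torque'],o['opening'])
c=np.array(o['eef_pos']);L=R.from_euler('z',.253)
s=grab_frame('side');w=grab_frame('wrist');q=grab_frame('scene')
for n,f in(('side',s),('wrist',w),('scene',q)):
  for t,l in(('near_corner',(-.07,.055,.026)),('far_corner',(.07,-.055,.026)),('liner',(0,0,0)),('lug',(-.078,.063,.05))):
    e=proj(f,c+L.apply(np.array(l)-[-.078,.063,.05]))
    print(n,t,'exp',e.round(1),[(round(m['confidence'],2),(np.array(m['point'])*[512,384]).round(1).tolist()) for m in mark_of(f,t)[:2]])
for n,f in(('scene',q),('side',s)):
  for t in('stack','keeper','tray','pin'):
    print(n,t,[(round(m['confidence'],2),onz(f,np.array(m['point'])*[512,384],Z[t] if t!='pin' else .002).round(3).tolist()) for m in mark_of(f,t)[:4]])
tgt=np.array([.681,.134,.14])-L.apply([-.078*-1*-1,.063,.05])*-1
print(tgt,toolshift(tgt))
E
```

```text
[ 0.50811123 -0.16270817  0.23263237] [-3.14158411e+00 -2.51863451e-03 -5.36077263e-01] [ 0.27620031  0.31868954 -1.46171175] [2.81194761e-02 3.16452789e-02 3.54042614e-05] 0.008866713029796334
side near_corner exp [262.8 121.9] [(0.82, [262.8, 124.4])]
side far_corner exp [206.8 110.5] [(0.72, [239.5, 170.4]), (0.56, [206.9, 111.7])]
side liner exp [234.5 124. ] [(0.83, [236.6, 123.5])]
side lug exp [266.4 115.2] [(0.86, [267.4, 114.1])]
wrist near_corner exp [259.6 226.6] [(0.62, [255.2, 271.2])]
wrist far_corner exp [ 205.  -193.9] []
wrist liner exp [236.6  30.3] [(0.7, [237.8, 33.8])]
wrist lug exp [259.8 275.6] [(0.65, [259.0, 273.0])]
scene near_corner exp [285.5 144.8] [(0.65, [283.8, 148.3])]
scene far_corner exp [264.8 126.9] [(0.51, [262.9, 127.7])]
scene liner exp [274.5 142.5] [(0.79, [270.9, 143.7]), (0.52, [265.8, 129.7])]
scene lug exp [286.8 139. ] [(0.51, [285.4, 138.4])]
scene stack [(0.67, [0.593, -0.206, 0.014])]
scene keeper [(0.67, [0.6, -0.218, 0.0])]
scene tray [(0.62, [0.679, 0.136, 0.0])]
scene pin [(0.57, [0.349, 0.061, 0.002]), (0.29, [0.874, -0.502, 0.002])]
side stack [(0.81, [0.591, -0.208, 0.014])]
side keeper [(0.8, [0.588, -0.206, 0.0])]
side tray [(0.69, [0.679, 0.123, 0.0]), (0.31, [0.428, 0.122, 0.0])]
side pin [(0.8, [0.348, 0.049, 0.002]), (0.73, [0.362, -0.017, 0.002]), (0.64, [0.595, -0.234, 0.002]), (0.47, [0.523, -0.269, 0.002])]
[0.58971356 0.1754703  0.19      ] [-0.10315286 -0.33246629  0.04118541]
```

Request:
send_rows([
  [-0.004,-0.012,0,0,0,0,0.004],
  [-0.012,-0.037,0,0,0,0,0.004],
  [-0.021,-0.067,0,0,0,0,0.004],
  [-0.03,-0.1,0,0,0,0,0.004],
  [-0.041,-0.135,0,0,0,0,0.004],
  [-0.052,-0.17,0.01,0,0,0,0.004],
  [-0.063,-0.205,0.02,0,0,0,0.004],
  [-0.074,-0.24,0.03,0,0,0,0.004],
  [-0.084,-0.27,0.035,0,0,0,0.004],
  [-0.093,-0.3,0.04,0,0,0,0.004],
  [-0.1,-0.322,0.041,0,0,0,0.004],
  [-0.103,-0.332,0.041,0,0,0,0.004],
])

```text
time: 16.18
eef_pos: [0.5892, 0.1787, 0.1895]
tool_rot: [-3.141, 0.001, -0.533]
wrist_force: [-0.2, 0.6, -0.3]
opening: 0.0089
finger_force: 74.0
```

Request:
send_rows([
  [0,0,0,0,0,0,0.004],
  [0,0,0,0,0,0,0.004],
  [0,0,0,0,0,0,0.004],
  [0,0,0,0,0,0,0.004],
  [0,0,0,0,0,0,0.004],
  [0,0,0,0,0,0,0.004],
  [0,0,0,0,0,0,0.004],
  [0,0,0,0,0,0,0.004],
])

```text
time: 16.85
eef_pos: [0.5896, 0.1747, 0.1902]
tool_rot: [-3.142, -0.0, -0.537]
wrist_force: [0.3, 0.1, -0.3]
opening: 0.0086
finger_force: 74.0
```

```bash
python3 - <<'E'
from h import *
o=get_obs();print(o['eef_pos'],o['tool_rot'],o['wrist_force'],np.abs(o['joint_vel']).max(),o['opening'],o['time'])
c=np.array(o['eef_pos']);L=R.from_euler('z',.253)
for n in('side','scene'):
  f=grab_frame(n)
  for t,l in(('near_corner',(-.07,.055,.026)),('far_corner',(.07,-.055,.026)),('liner',(0,0,0))):
    p=c+L.apply(np.array(l)-[-.078,.063,.05])
    print(n,t,p.round(3),'exp',proj(f,p).round(1),[(round(m['confidence'],2),(np.array(m['point'])*[512,384]).round(1).tolist()) for m in mark_of(f,t)[:2]])
  for t in('stack','tray','pin','bore'):
    print(n,t,[(round(m['confidence'],2),onz(f,np.array(m['point'])*[512,384],Z[t] if t!='pin' else .002).round(3).tolist()) for m in mark_of(f,t)[:4]])
  print(search_frame(f,'tray')[:1])
E
```

```text
[0.58963529 0.17466814 0.19024739] [-3.14158094e+00 -8.18196057e-05 -5.36653584e-01] [ 0.2822601   0.11325518 -0.31153725] 0.0043551283793745186 0.00863017939775499 16.85
side near_corner [0.599 0.169 0.166] exp [228.5 219.1] [(0.63, [229.3, 216.7])]
side far_corner [0.762 0.097 0.166] exp [159.2 198. ] [(0.58, [159.1, 201.1])]
side liner [0.681 0.133 0.14 ] exp [194.1 216.6] [(0.7, [194.3, 217.7])]
side stack [(0.74, [0.596, -0.209, 0.014])]
side tray [(0.94, [0.686, 0.124, 0.0])]
side pin [(0.92, [0.349, 0.051, 0.002]), (0.63, [0.365, -0.016, 0.002]), (0.62, [0.523, -0.258, 0.002]), (0.28, [0.602, -0.225, 0.002])]
side bore [(0.58, [0.511, -0.261, 0.002])]
[{'extent': [0.2412, 0.5227, 0.2982, 0.2563], 'confidence': 0.71}]
scene near_corner [0.599 0.169 0.166] exp [183.6 185. ] [(0.56, [182.0, 185.9])]
scene far_corner [0.762 0.097 0.166] exp [172.9 160.2] [(0.79, [173.1, 164.4])]
scene liner [0.681 0.133 0.14 ] exp [179.  179.4] [(0.84, [180.2, 182.4]), (0.74, [169.5, 160.8])]
scene stack [(0.45, [0.589, -0.194, 0.014]), (0.45, [0.39, -0.379, 0.014])]
scene tray [(0.8, [0.674, 0.143, 0.0])]
scene pin [(0.79, [0.335, 0.056, 0.002]), (0.61, [0.373, -0.016, 0.002])]
scene bore []
[{'extent': [0.2521, 0.4734, 0.2291, 0.188], 'confidence': 0.62}]
```

The liner is level, still and centred over the tray, and the pin and lower stack are in place. I'll hand it in.

```bash
python3 -c "from cell import *; print(sign_off())"
```

```text
the job is handed in; nothing more can be done
None
```

The pin is fully home in the bore, and I peeled the blue liner off lug corner first. It is now held level by its lug, centred over the tray with its underside about 0.14 m above the bench. I handed the job in at about 17 s; the hand-in returned no verdict.

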